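Let the reservoir lift down: throw off the pawl and ease the crank back

ROBOT

A 6-joint arm with a two-finger parallel gripper is mounted at the origin on the work surface. World frame = base frame: x ahead of the robot, y to its left, z up, the work surface at z = 0. Lengths are in m, angles in rad, forces in N, time in s.
With the tool pointing down it reaches from about 0.35 to 0.775 m from the base axis. Payload 5.5 kg.
Tool frame: the origin (TCP) lies at the very end of the fingers, on their centre line; the grasp point (between the pads) lies 19 mm behind it; x points along the fingers, y is the direction in which the jaws open and shut, and the axes are right-handed (so a half turn about x gives the same grasp; the last joint's range is limited). The gripper opens to 85 mm and grips with 20 to 120 N. Pads are 22 mm wide; open, the fingers measure 114 mm over their backs; the gripper's body (76 mm by 85 mm) begins 54 mm behind the grasp point. The pads swing forward as they close: fully open they stand 13 mm farther back than shut.
Start: joints at [1.112, 0.313, 0.046, 1.304, 0, 1.431], TCP at [0.18, 0.546, 0.231] pointing down, gripper open.
Joint ranges: [-2.76, 2.76], [-0.86, 1.69], [-1.03, 1.26], [-2.2, 2.34], [-1.47, 1.5], [-3.14, 3.14]. Speed limits (rad/s): [2.57, 2.57, 3.14, 3.14, 3.14, 3.14].

INTERFACE

Orientations are given as a unit quaternion [w, x, y, z].
In Python, from workcell import env gives the robot as it stands.
- The arm moves only by the tool drive_tool, never from a script. Its argument "plan" is a list that holds one entry, the list of rows, each a list of 7 numbers: the shift along the tool's x, y, z in cm, then the turn, a rotation vector about the tool's x, y, z in degrees, then the opening, from 0 (shut) to 1 (fully open). In form: [[[tx, ty, tz, wx, wy, wz, fingers], ...]]. A call has exactly 5 rows; each row shifts and turns the commanded pose from where the row before left it, along the tool's axes as they then stand; what a row does not reach is not made up. A row lasts 1/12 s, in which the tool goes at most 41.7 mm and 7.16 degrees, less where a joint would pass 70% of its speed; a pose out of reach is approached as far as the arm can. A call with a gripper value outside its range is refused whole. The fingers move at their own pace and stop on an object; "squeeze" is the grip in N (left out, the last holds). Time passes only in rows, so rows that do not move let the fingers close, or fill a call up. It gives the time, the measured TCP pose, the force and the opening at its end, in the units of the state.
- env.get_state(): the state, without advancing time (a new reading comes with each control period).
- env.read_camera(name): name is "side" or "top" or "wrist"; returns the picture (384x512x3 uint8, red, green, blue); there is no depth.
- env.camera_model(name): a dict with "camera_matrix" (3x3 intrinsics, pixels), "k1" (the pictures are not rectified: a ray, as slopes to the right and down, at radius r is drawn at 1 + k1 r^2 times it, then the intrinsics apply), "camera_from_world" (4x4, takes a point from world to camera coordinates); the wrist camera has in their place "T_tool_cam" (4x4, takes a point from camera to tool coordinates, whose origin is the TCP and whose axes are the tool frame's). Camera axes: x right, y down, z forward; pixel columns grow to the right and rows downward; lengths in m; the calibration is good to about 2 mm. A picture is of the moment at which its call begins: read the wrist's pose just before it. camera_model takes no time and is no camera call.
- env.hand_in(): hands the job in, once; it reports no verdict.
The state is a dict: "clock": time; "joint_pos": joint angles; "qvel": joint speeds; "tau": joint torques, N m; "tcp_pos": TCP position; "orientation": TCP orientation; "wrist_force": force on the tool from outside, world axes, zero at the start; "ft_torque": the same for the moment, N m; "finger_gap": finger opening in m.
Only numpy, scipy, OpenCV 4.12 (cv2) and the standard library are available. Lean on these libraries where they do the work, as an engineer would, in place of code of your own. Each camera call takes 0.05 s, during which the arm holds its last target.

TASK

Lower the reservoir on the small hand-cranked lift: throw the pawl lever over to its off side (away from the robot), take the load on the crank so that the pawl springs clear of the ratchet wheel, and ease the crank back until the shelf has come to rest on the stop collar on the mast. Keep the load in hand all the way: do not let the shelf run or drop, feel for the collar without cranking the shelf hard onto it, and let go of the handle only when the collar carries the weight; leave the lever off and the things standing around the lift undisturbed.

Things in the scene. Friction and masses are not known exactly. Their poses are not given: they have to be found in the camera images.
- stand: Fixed part of the bench lift: grey base plate 190 x 270 x 12 mm, mast, and a winch frame of two upright cheek plates (tops 206 mm high). Origin at table height, below the winding shaft. Its x axis points away from the robot at yaw 0, z up. The shaft runs along its y at z = 150 mm. Crank, pawl lever and ratchet wheel are on its -y side, mast, shelf and bottle on its +y side.
- crank_centre (a point): Centre of the circle that the crank handle runs on: lift x 0, y -104, z 150 mm (axes as stand's). Along the lift's y stand: handle -78 to -130, steel crank arm -66 to -74, pawl lever -34 to -50, ratchet wheel (70 mm across, 16 saw teeth) -18 to -28, winch frame -9 to +20 mm. Of these none is higher than z = 245 mm.
- handle: Centre of the crank's black grip: round bar 22 mm thick, 52 mm long, along the lift's y, free to spin on its pin: pinched from above (fingers closing along lift x) it can be carried round with the hand's orientation kept. It runs on a circle of radius 65 mm in the lift's x-z plane. At the start 60 degrees from the top, on the robot's side (lift x -56, z 182 mm).
- drum (a joint): Angle of the winding shaft with ratchet wheel, pinion and crank (rad). About 0 at the start; + lowers, the handle going over the top towards the lift's +x; - winds up (at most 0.9). The shelf sinks 30 mm per rad. With the pawl out the load pulls the handle along its circle in the lowering direction with 3 to 8 N.
- lever_tip (a point): Centre of the steel cross-bar (10 mm thick, 16 mm wide) at the top of the pawl's throw lever, a flat tab 50 mm long. At the start it leans to the robot's side (lift x +31, y -42, z 237 mm); off, it leans as far the other way (lift x +65). Pushed to lift +x it resists with about 6 N, then less, and past upright snaps over by itself. Free space before and behind for closed fingertips.
- lever_pin (a point): Point on the axis (along the lift's y) that the throw lever and the pawl turn about: lift x +48, y -42, z 190 mm. The lever's tip is 50 mm from it.
- lever (a joint): Angle of the throw lever (rad): 0 on, the pawl sprung into the ratchet wheel; 0.35 upright; 0.7 off, the pawl sprung away from the wheel. An over-centre spring holds it at either end.
- pawl (a joint): Angle of the pawl relative to the lever (rad); a spring joins them. About 0 with the lever on. Lever off: about -0.7 while the pawl is still caught under the loaded tooth (so after the lever alone is thrown), about -0.25 once sprung clear. It springs clear when the crank is wound up slightly (0.02 to 0.1 rad), the hand taking the load. From then on only the hand holds the shelf.
- platform: Carriage on the mast with rack, aluminium shelf 120 x 116 x 6 mm and the blue-capped bottle fixed on it, 0.9 to 1.4 kg. Moves up and down only. Origin level with the carriage's underside, 302 mm high at the start, above the stand's origin. It lands on the stop collar, whose height is not given: felt as the load going off the handle; cranking on presses it there twice as hard as the hand pushes.
- mast_top (a point): Top of the square 40 mm aluminium mast, 424 mm high, at lift x 0, y +40 mm. Round it, below the carriage, a dark steel stop collar with a springy rubber pad (58 x 58 x 20 mm, gives 1 mm per 15 N) is clamped; the pad is 20 to 66 mm below the carriage at the start, set differently each time. Carriage: lift y 0 to +68, shelf and bottle: to +184 mm.
- bottle_tall: Bystander: glass bottle with blue cap, 86 mm across, 176 mm tall; origin at the centre of its underside.
- bottle_mid: Bystander: glass bottle with blue cap, 70 mm across, 140 mm tall; origin at the centre of its underside.
- bottle_small: Bystander: small glass bottle with blue cap, 52 mm across, 95 mm tall, standing just beyond the lift's base plate near the crank; origin at the centre of its underside.
- beaker: Bystander: open glass beaker, 72 mm across, 90 mm tall; origin at the centre of its underside.
- tip_box: Bystander: pipette-tip box 85 x 120 x 58 mm; origin at the centre of its underside.
- dishes: Bystander: stack of three culture dishes, 93 mm across, 44 mm tall; origin at the centre of its underside.
- driver: Bystander: screwdriver with black handle, 170 mm long, lying in front of the lift's base plate; origin at its underside, x axis along it.

How it is judged:
By the outcome, as a careful person would: the job done as asked, in the order asked, and still so for the second after the job is handed in, with the robot touching nothing.
It also fails if it takes over 72 s, if anything falls off the work surface, if the arm or the gripper's body presses on something with over 40 N, if the wrist force passes 120 N, or if a joint passes its speed limit or range.

## Working session

There is one attempt and no reset: what is moved stays moved. The work goes in short steps, Python scripts to look and compute and a tool call to move; the robot and the scene stay as the last step left them, time stands still between calls to the robot, and variables do not carry over. Pictures are saved under pics/ and viewed, and the job is handed in when it is done.

Besides the shell and the picture viewer there is one more tool, called after "Request:" as name(argument=value, ...) on one line, values as JSON. drive_tool: Moves the arm, as the interface text tells. Its arguments: {"type":"object","properties":{"plan":{"type":"array","items":{"type":"array","items":{"type":"array","items":{"type":"number"}}}},"squeeze":{"type":"number"}},"required":["plan"]}

```bash
mkdir -p pics; ls
python3 - <<'E'
from workcell import env
import cv2,numpy as np
s=env.get_state();print(s)
for n in ("side","top","wrist"):
    cv2.imwrite(f"pics/{n}0.png",env.read_camera(n)[:,:,::-1]); print(n,env.camera_model(n))
E
```

```text
pics
{'clock': 0.0, 'joint_pos': array([ 1.11240479e+00,  3.13974536e-01,  4.50283291e-02,  1.30359723e+00,
       -3.17128265e-06,  1.43117744e+00]), 'qvel': array([ 3.54115331e-04,  5.40827461e-04, -2.74445174e-05, -1.69670552e-04,
        1.20997148e-03,  2.15134286e-04]), 'tau': array([ 9.90658555e-04, -4.80626106e+01,  2.98534477e+01,  1.92982354e-02,
        6.82979339e-05, -4.87225833e-06]), 'tcp_pos': array([0.18000909, 0.54558543, 0.23044376]), 'orientation': array([ 0.69796296,  0.11163591,  0.69832473, -0.11281715]), 'wrist_force': array([ 1.03486436, -0.70425759, -0.5187055 ]), 'ft_torque': array([-0.03512435, -0.00674141,  0.05461493]), 'finger_gap': 0.0853746020164326}
side {'camera_matrix': array([[424.72130996,   0.        , 255.17791886],
       [  0.        , 424.72130996, 187.14384806],
       [  0.        ,   0.        ,   1.        ]]), 'k1': 0.020986335554148153, 'camera_from_world': array([[ 0.84025018, -0.54161236, -0.0252128 , -0.42694973],
       [-0.29508229, -0.41778552, -0.8592914 ,  0.39883697],
       [ 0.4548693 ,  0.7294596 , -0.51086457,  1.13483961]
[... 399 characters left out ...]
 0.58377083],
       [ 0.17769657, -0.01481823, -0.98397375,  1.42788881],
       [ 0.        ,  0.        ,  0.        ,  1.        ]])}
wrist {'camera_matrix': array([[274.91567769,   0.        , 257.07422237],
       [  0.        , 274.91567769, 192.26275213],
       [  0.        ,   0.        ,   1.        ]]), 'k1': 0.023207635371653476, 'T_tool_cam': array([[ 1.18206132e-04, -3.21841635e-01,  9.46793509e-01,
        -1.43368986e-01],
       [ 9.99999758e-01,  6.86619133e-04,  1.08552203e-04,
         5.03401891e-04],
       [-6.85023157e-04,  9.46793267e-01,  3.21841638e-01,
        -8.35067561e-02],
       [ 0.00000000e+00,  0.00000000e+00,  0.00000000e+00,
         1.00000000e+00]])}
```

View pics/side0.png

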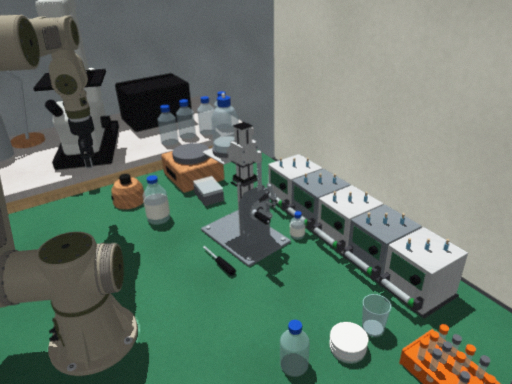

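View pics/top0.png

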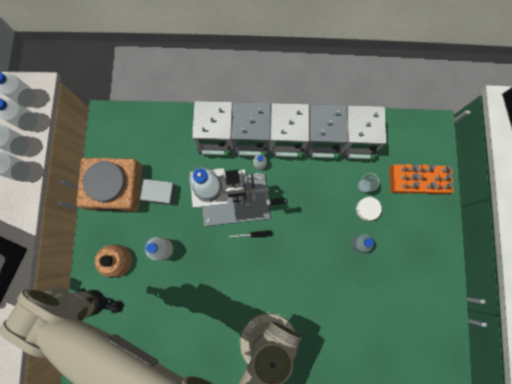

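View pics/wrist0.png

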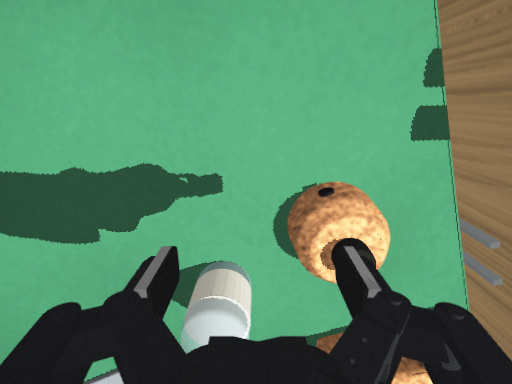

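The side view shows the lift at about (248,215), with the crank grip near (262,215). The top view shows it at (235,197), with the grip near (278,202). Next I'll enlarge both.

Run:
```python
import cv2
a=cv2.imread('pics/side0.png')[110:270,195:315];cv2.imwrite('pics/s0c.png',cv2.resize(a,None,fx=3.7,fy=3.7,interpolation=cv2.INTER_CUBIC)[:600])
a=cv2.imread('pics/top0.png')[145:245,180:310];cv2.imwrite('pics/t0c.png',cv2.resize(a,None,fx=6,fy=6,interpolation=cv2.INTER_CUBIC))
```

```text
(no output)
```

View pics/s0c.png

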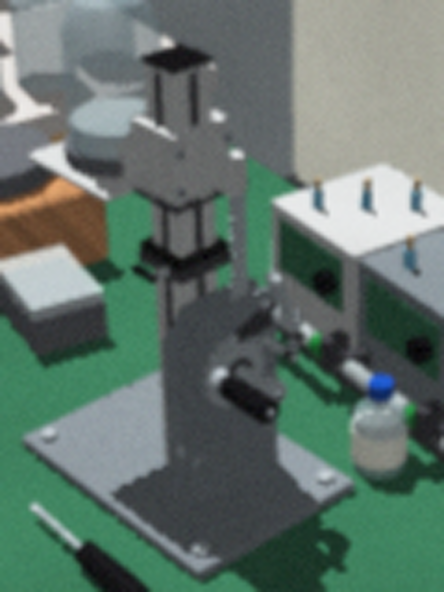

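View pics/t0c.png

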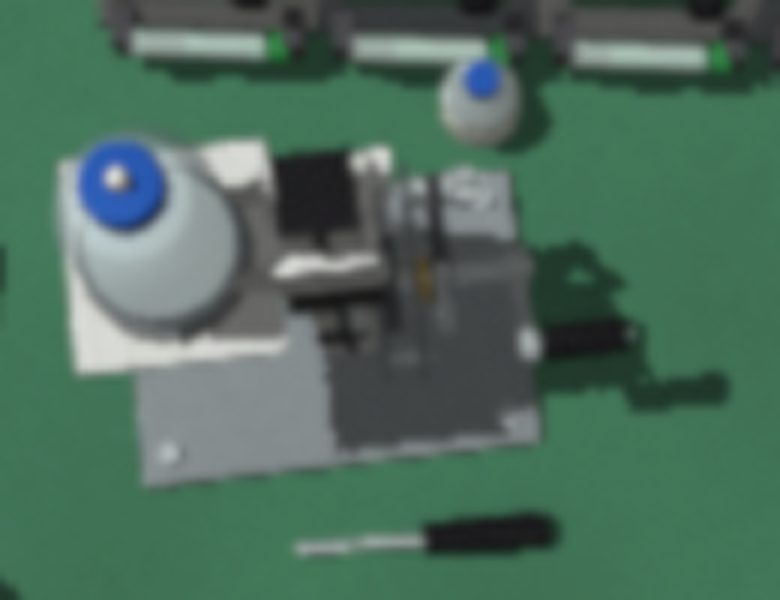

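```bash
cat > h.py <<'E'
import numpy as np,cv2
from scipy.optimize import least_squares
from scipy.spatial.transform import Rotation as R
from workcell import env
def proj(n,P):
    c=env.camera_model(n); 
    T=c["camera_from_world"]
    p=(T@np.append(P,1))[:3]; s=p[:2]/p[2]; s=s*(1+c["k1"]*(s@s)); K=c["camera_matrix"]
    return np.array([K[0,0]*s[0]+K[0,2],K[1,1]*s[1]+K[1,2]])
def L2W(q,l):
    x,y,a=q[:3];c,s=np.cos(a),np.sin(a);l=np.array(l)/1000
    return np.array([x+c*l[0]-s*l[1],y+s*l[0]+c*l[1],l[2]])
E
cat > fit.py <<'E'
from h import *
S=lambda u,v:("side",np.array([195+u/3.7,110+v/3.7])); T=lambda u,v:("top",np.array([180+u/6,145+v/6]))
obs=[((-56,-130,182),S(268,408)),((-56,-130,182),T(630,332)),((-56,-78,182),T(549,342)),
((0,40,424),S(180,58)),((0,40,424),T(316,193))]
b=[(-95,135,S(25,437)),(-95,-135,S(203,572)),(95,-135,S(355,487)),(-95,135,T(143,485)),(-95,-135,T(541,440)),(95,-135,T(510,170))]
def f(q):
    r=[(proj(o[0],L2W(q,l))-o[1]) for l,o in obs]
    r+=[(proj(o[0],L2W(q,(x+q[3]*1000,y+q[4]*1000,12)))-o[1]) for x,y,o in b]
    return np.array(r)
s=least_squares(lambda q:f(q).ravel(),[.6,.1,0,0,0],loss='soft_l1',x_scale=.01)
q=s.x;print(q,np.degrees(q[2]));print(f(q).round(1))
for n,l in dict(tip=(31,-42,237),hc=(-56,-104,182),cc=(0,-104,150)).items():
    w=L2W(q,l);print(n,w.round(4),proj("side",w).round(1),proj("top",w).round(1))
E
python3 fit.py
```

```text
[ 0.56828605  0.09286219  0.13720819 -0.00112027  0.05393121] 7.861449927320511
[[ 0.6  2.2]
 [-0.   0.4]
 [-0.7  0.3]
 [-0.7 -1. ]
 [ 0.3 -1.1]
 [-1.1 -0.6]
 [-1.   0.1]
 [ 0.5 -2. ]
 [ 0.5 -0.1]
 [ 0.7 -0.1]
 [ 0.4 -0.5]]
tip [0.6047 0.0555 0.237 ] [269.6 185.1] [258.3 176.7]
hc [ 0.527  -0.0178  0.182 ] [262.2 218.7] [277.9 201.5]
cc [ 0.5825 -0.0102  0.15  ] [275.9 220.2] [275.5 188.1]
```

```bash
cat >> h.py <<'E'
Q=np.array([0.56828605,0.09286219,0.13720819])
def rot(q): return R.from_quat([q[1],q[2],q[3],q[0]])
def target_R(tilt=0,yawoff=0):
    a=Q[2]+np.radians(yawoff); lx=np.array([np.cos(a),np.sin(a),0]); ly=np.array([-np.sin(a),np.cos(a),0]); z=np.array([0,0,1.])
    M=np.stack([-z,-lx,np.cross(-z,-lx)],1)   # tool y=-lift x
    # tilt: upper part leans to -lift y
    return R.from_rotvec(np.radians(tilt)*lx)*R.from_matrix(M)
def rows(p0,R0,p1,R1,n):
    "n equal rows"
    rv=(R0.inv()*R1).as_rotvec()/n; dp=(np.array(p1)-p0)/n; out=[];Rc=R0
    for i in range(n):
        out.append(np.r_[Rc.inv().apply(dp)*100,np.degrees(rv)]);Rc=Rc*R.from_rotvec(rv)
    return np.array(out).round(2)
def lift(w):
    c,s=np.cos(Q[2]),np.sin(Q[2]);d=np.asarray(w)[:2]-Q[:2]
    return np.array([c*d[0]+s*d[1],-s*d[0]+c*d[1],w[2]])*1000
def st():
    s=env.get_state();return s,s["tcp_pos"],rot(s["orientation"])
E
python3 - <<'E'
from h import *
s,p,r=st();print(r.as_matrix().round(3)); print((r.inv()*target_R(10)).as_rotvec(degrees=True))
A=L2W(Q,(-70,-60,330));print(A)
print(rows(p,r,[.36,.33,.36],r,5)); print(rows(np.array([.36,.33,.36]),r,A,target_R(10),15))
E
```

```text
[[-0.001  0.313  0.95 ]
 [-0.001  0.95  -0.313]
 [-1.    -0.001 -0.   ]]
[-115.78804081   -6.40551684   10.16915398]
[0.50715061 0.02385162 0.33      ]
[[-2.58 -2.97  4.77  0.    0.    0.  ]
 [-2.58 -2.97  4.77  0.    0.    0.  ]
 [-2.58 -2.97  4.77  0.    0.    0.  ]
 [-2.58 -2.97  4.77  0.    0.    0.  ]
 [-2.58 -2.97  4.77  0.    0.    0.  ]]
[[ 0.2  -1.63  1.57 -7.72 -0.43  0.68]
 [ 0.19 -1.83  1.34 -7.72 -0.43  0.68]
 [ 0.18 -1.99  1.08 -7.72 -0.43  0.68]
 [ 0.16 -2.12  0.8  -7.72 -0.43  0.68]
 [ 0.14 -2.21  0.5  -7.72 -0.43  0.68]
 [ 0.12 -2.26  0.2  -7.72 -0.43  0.68]
 [ 0.09 -2.27 -0.1  -7.72 -0.43  0.68]
 [ 0.06 -2.24 -0.41 -7.72 -0.43  0.68]
 [ 0.03 -2.16 -0.71 -7.72 -0.43  0.68]
 [ 0.   -2.05 -0.99 -7.72 -0.43  0.68]
 [-0.03 -1.89 -1.26 -7.72 -0.43  0.68]
 [-0.06 -1.71 -1.5  -7.72 -0.43  0.68]
 [-0.09 -1.49 -1.71 -7.72 -0.43  0.68]
 [-0.12 -1.25 -1.9  -7.72 -0.43  0.68]
 [-0.15 -0.98 -2.05 -7.72 -0.43  0.68]]
```

Request:
drive_tool(plan=[[[-2.5, -3, 3.1, 0, 0, 0, 0], [-2.5, -3, 3.1, 0, 0, 0, 0], [-2.5, -2.3, 2.5, 0, 0, 0, 0], [-2.5, -2.3, 2.5, 0, 0, 0, 0], [-2.5, -2.3, 2.5, 0, 0, 0, 0]]], squeeze=40)

```text
clock: 0.57
tcp_pos: [0.2628, 0.3927, 0.3479]
orientation: [0.698, 0.112, 0.698, -0.112]
wrist_force: [1.0, 0.7, 0.4]
finger_gap: 0.0254
```

Run:
```python
from h import *
s,p,r=st();print(p,s["joint_pos"],s["finger_gap"]);A=L2W(Q,(-70,-60,330));
print((r.inv()*target_R(10)).as_rotvec(degrees=True))
```

```text
[0.26279184 0.39266459 0.34793101] [ 8.10883979e-01  1.05516348e-01  6.70594224e-02  1.53296646e+00
 -2.24834387e-05  1.12897714e+00] 0.02541314738979435
[-115.74570885   -6.35937248   10.13295758]
```

Run:
```python
from h import *
s,p,r=st();
print(rows(np.array([.275,.375,.355]),r,L2W(Q,(-80,-60,330)),target_R(10),20))
```

```text
[[ 0.13 -1.33  1.61 -5.79 -0.32  0.51]
 [ 0.12 -1.48  1.46 -5.79 -0.32  0.51]
 [ 0.12 -1.62  1.31 -5.79 -0.32  0.51]
 [ 0.11 -1.75  1.14 -5.79 -0.32  0.51]
 [ 0.1  -1.85  0.95 -5.79 -0.32  0.51]
 [ 0.09 -1.94  0.76 -5.79 -0.32  0.51]
 [ 0.07 -2.01  0.56 -5.79 -0.32  0.51]
 [ 0.06 -2.06  0.35 -5.79 -0.32  0.51]
 [ 0.04 -2.08  0.14 -5.79 -0.32  0.51]
 [ 0.02 -2.09 -0.07 -5.79 -0.32  0.51]
 [ 0.   -2.07 -0.28 -5.79 -0.32  0.51]
 [-0.02 -2.03 -0.48 -5.79 -0.32  0.51]
 [-0.04 -1.97 -0.69 -5.79 -0.32  0.51]
 [-0.06 -1.89 -0.88 -5.79 -0.32  0.51]
 [-0.08 -1.79 -1.07 -5.79 -0.32  0.51]
 [-0.1  -1.68 -1.24 -5.79 -0.32  0.51]
 [-0.13 -1.54 -1.4  -5.79 -0.32  0.51]
 [-0.15 -1.39 -1.55 -5.79 -0.32  0.51]
 [-0.17 -1.23 -1.68 -5.79 -0.32  0.51]
 [-0.19 -1.05 -1.8  -5.79 -0.32  0.51]]
```

Request:
drive_tool(plan=[[[0.1, -1.3, 1.6, -5.8, -0.3, 0.5, 0], [0.1, -1.5, 1.5, -5.8, -0.3, 0.5, 0], [0.1, -1.6, 1.3, -5.8, -0.3, 0.5, 0], [0.1, -1.8, 1.1, -5.8, -0.3, 0.5, 0], [0.1, -1.9, 1.0, -5.8, -0.3, 0.5, 0]]])

```text
clock: 0.98
tcp_pos: [0.3189, 0.3044, 0.3414]
orientation: [0.715, -0.054, 0.692, 0.082]
wrist_force: [0.3, -0.1, -0.4]
finger_gap: 0.0002
```

Request:
drive_tool(plan=[[[0.1, -1.9, 0.8, -5.8, -0.3, 0.5, 0], [0.1, -2.0, 0.6, -5.8, -0.3, 0.5, 0], [0.1, -2.1, 0.4, -5.8, -0.3, 0.5, 0], [0, -2.1, 0.1, -5.8, -0.3, 0.5, 0], [0, -2.1, -0.1, -5.8, -0.3, 0.5, 0]]])

```text
clock: 1.4
tcp_pos: [0.3752, 0.2162, 0.3347]
orientation: [0.686, -0.216, 0.641, 0.268]
wrist_force: [1.4, 0.0, 0.3]
finger_gap: -0.0002
```

Request:
drive_tool(plan=[[[0, -2.1, -0.3, -5.8, -0.3, 0.5, 0], [0, -2.0, -0.5, -5.8, -0.3, 0.5, 0], [0, -2.0, -0.7, -5.8, -0.3, 0.5, 0], [-0.1, -1.9, -0.9, -5.8, -0.3, 0.5, 0], [-0.1, -1.8, -1.1, -5.8, -0.3, 0.5, 0]]])

```text
clock: 1.82
tcp_pos: [0.4307, 0.127, 0.3284]
orientation: [0.612, -0.363, 0.549, 0.438]
wrist_force: [0.4, 0.7, -0.2]
finger_gap: 0.0001
```

Request:
drive_tool(plan=[[[-0.1, -1.7, -1.2, -5.8, -0.3, 0.5, 0], [-0.1, -1.5, -1.4, -5.8, -0.3, 0.5, 0], [-0.1, -1.4, -1.6, -5.8, -0.3, 0.5, 0], [-0.2, -1.2, -1.7, -5.8, -0.3, 0.5, 0], [-0.2, -1.0, -1.8, -5.8, -0.3, 0.5, 0]]])

```text
clock: 2.23
tcp_pos: [0.4859, 0.0387, 0.3218]
orientation: [0.499, -0.487, 0.422, 0.579]
wrist_force: [0.3, 0.2, 0.1]
finger_gap: -0.0001
```

Run:
```python
from h import *
s,p,r=st();print(p,lift(p),s["joint_pos"].round(3),s["finger_gap"]);
print((r.inv()*target_R(10)).as_rotvec(degrees=True))
cv2.imwrite("pics/wrist1.png",env.read_camera("wrist")[:,:,::-1]);cv2.imwrite("pics/side1.png",env.read_camera("side")[:,:,::-1])
```

```text
[0.485878   0.03873248 0.32178876] [-89.03730959 -42.34936691 321.78876297] [-0.186  0.16   0.056  1.525  0.161 -1.907] -8.842676235272656e-05
[ 0.44896233 -0.20453843 -0.22140721]
```

View pics/wrist1.png

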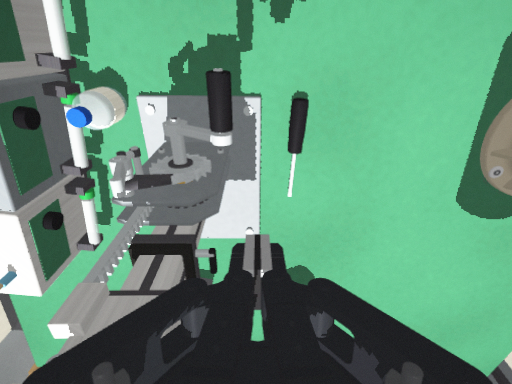

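View pics/side1.png

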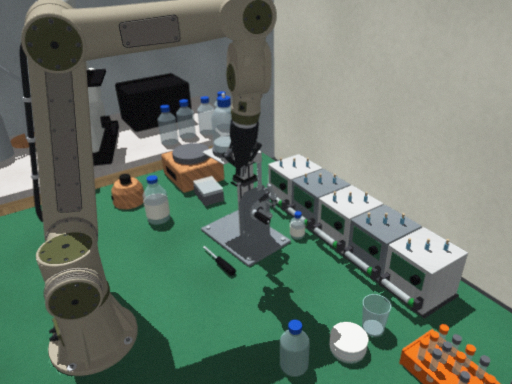

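```bash
cat >> h.py <<'E'
def projw(p,r,P):
    c=env.camera_model("wrist"); T=c["T_tool_cam"]; t=r.inv().apply(np.array(P)-p); v=T[:3,:3].T@(t-T[:3,3])
    s=v[:2]/v[2]; s=s*(1+c["k1"]*(s@s)); K=c["camera_matrix"]; return np.array([K[0,0]*s[0]+K[0,2],K[1,1]*s[1]+K[1,2]])
E
python3 - <<'E'
from h import *
s,p,r=st(); a=cv2.imread('pics/wrist1.png')
for n,l in dict(tip=(31,-42,237),tipa=(31,-34,237),tipb=(31,-50,237),g1=(-56,-130,182),g0=(-56,-78,182),pin=(48,-42,190),c1=(-96,-81,12),c2=(94,-81,12)).items():
    u=projw(p,r,L2W(Q,l));print(n,u.round(1)); cv2.circle(a,tuple(int(round(x)) for x in u),2,(0,0,255),-1)
cv2.imwrite('pics/w1c.png',cv2.resize(a[60:260,50:280],None,fx=3,fy=3,interpolation=cv2.INTER_CUBIC))
E
```

```text
tip [116.5 184.2]
tipa [118.8 192.5]
tipb [114.2 175.7]
g1 [219.7  66.5]
g0 [223.2 125.7]
pin [120.3 163. ]
c1 [261.3  93.7]
c2 [134.4  93. ]
```

View pics/w1c.png

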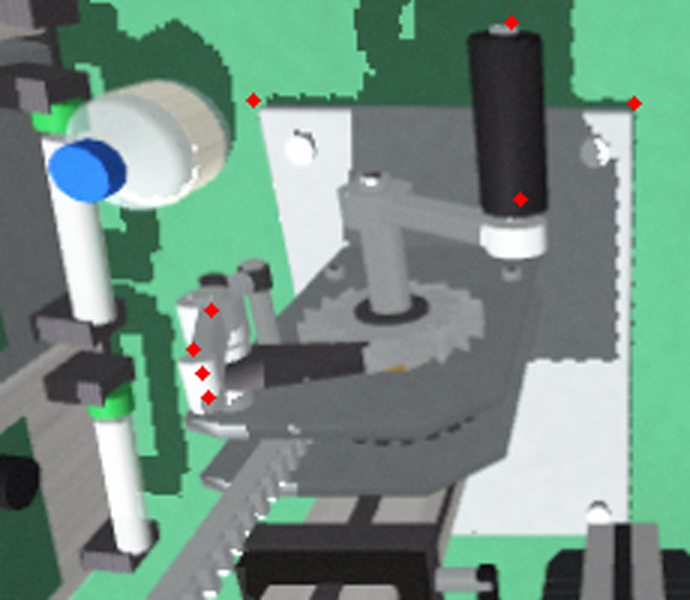

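Run:
```python
from h import *
s,p,r=st(); a=env.read_camera("wrist")[:,:,::-1].copy();cv2.imwrite('pics/wrist2.png',a);np.savez('w2.npz',p=p,q=s["orientation"])
print(s["clock"],p,lift(p),np.abs(s["qvel"]).max())
cv2.imwrite('pics/w2c.png',cv2.resize(a[50:260,70:280],None,fx=2.85,fy=2.85,interpolation=cv2.INTER_CUBIC))
```

```text
2.3333 [0.48703484 0.0374044  0.32069169] [-88.07299922 -43.82320203 320.69168654] 0.13147356741968463
```

View pics/w2c.png

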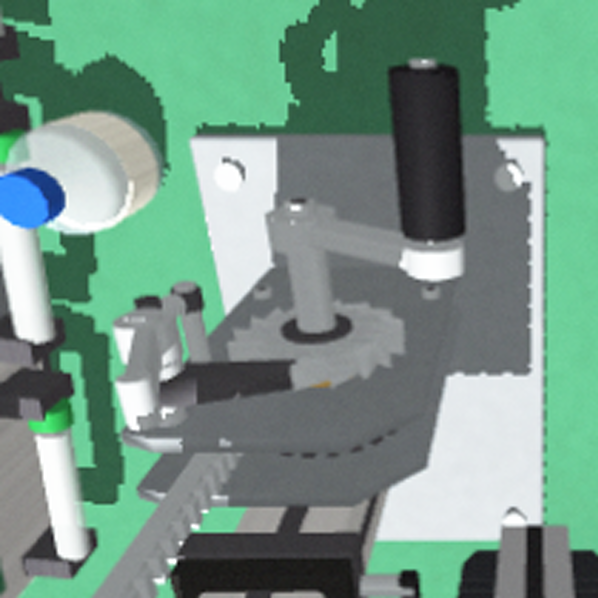

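```bash
cat > fit2.py <<'E'
import re
exec(open('fit.py').read().split("s=least")[0])
d=np.load('w2.npz');wp=d['p'];wr=rot(d['q'])
W=lambda u,v:np.array([70+u/2.85,50+v/2.85])
wo=[((-56,-130,193),W(424,67)),((-56,-78,193),W(433,240))]
wc=[(-95,-135,W(543,136)),(95,-135,W(192,138))]
def g(q):
    r=[projw(wp,wr,L2W(q,l))-o for l,o in wo]
    r+=[projw(wp,wr,L2W(q,(x+q[3]*1000,y+q[4]*1000,12)))-o for x,y,o in wc]
    return np.array(r)
s=least_squares(lambda q:np.r_[1.5*f(q).ravel(),g(q).ravel()],[.57,.09,.13,0,0.05],loss='soft_l1',x_scale=.01)
q=s.x;print(q,np.degrees(q[2]));print(f(q).round(1));print(g(q).round(1))
print('tip',projw(wp,wr,L2W(q,(31,-42,237))), (projw(wp,wr,L2W(q,(31,-42,242)))-[70,50])*2.85)
print(lift(L2W(q,(31,-42,237))))
E
python3 fit2.py
```

```text
[ 0.56798125  0.09692519  0.13672179 -0.00151133  0.05301008] 7.833581740894726
[[-0.3  1.6]
 [-1.2  0.5]
 [-1.9  0.4]
 [-1.5 -1.4]
 [-1.  -1. ]
 [-1.6 -1. ]
 [-1.7 -0.4]
 [-0.2 -2.4]
 [-0.3  0. ]
 [-0.1  0.1]
 [-0.4 -0.3]]
[[-0.4 -0.6]
 [ 0.  -1.1]
 [ 1.  -1.8]
 [-2.3 -3.3]]
tip [117.41654409 188.44928262] [127.62415376 402.4395892 ]
[ 31.23336103 -37.94856767 237.        ]
```

```bash
sed -i 's/^Q=.*/Q=np.array([0.568,0.0965,0.1367])/' h.py
python3 - <<'E'
from h import *
s,p,r=st();print(lift(p),(r.inv()*target_R(10)).as_rotvec(degrees=True))
m=L2W(Q,(-5,-45,300))
print(rows(p,r,m,target_R(10),5)); print(rows(m,target_R(10),L2W(Q,(-2,-45,229)),target_R(10),5))
print(rows(m*0,target_R(10),L2W(Q,(10,0,0))-L2W(Q,(0,0,0)),target_R(10),1))
E
```

```text
[-89.02258755 -46.14827896 321.11108295] [ 0.00854267 -0.19674928 -0.26323136]
[[ 0.41 -1.68 -0.05  0.   -0.04 -0.05]
 [ 0.41 -1.68 -0.05  0.   -0.04 -0.05]
 [ 0.42 -1.68 -0.05  0.   -0.04 -0.05]
 [ 0.42 -1.68 -0.05  0.   -0.04 -0.05]
 [ 0.42 -1.68 -0.05  0.   -0.04 -0.05]]
[[ 1.4  -0.06 -0.25  0.    0.    0.  ]
 [ 1.4  -0.06 -0.25  0.    0.    0.  ]
 [ 1.4  -0.06 -0.25  0.    0.    0.  ]
 [ 1.4  -0.06 -0.25  0.    0.    0.  ]
 [ 1.4  -0.06 -0.25  0.    0.    0.  ]]
[[ 0. -1.  0.  0.  0.  0.]]
```

Request:
drive_tool(plan=[[[0.4, -1.7, 0, 0, 0, 0, 0], [0.4, -1.7, 0, 0, 0, 0, 0], [0.4, -1.7, 0, 0, 0, 0, 0], [0.4, -1.7, 0, 0, 0, 0, 0], [0.4, -1.7, 0, 0, 0, 0, 0]]])

```text
clock: 2.8
tcp_pos: [0.5693, 0.0563, 0.3023]
orientation: [0.501, -0.486, 0.423, 0.578]
wrist_force: [0.2, -0.1, 0.2]
finger_gap: 0.0001
```

Request:
drive_tool(plan=[[[1.4, 0, -0.2, 0, 0, 0, 0], [1.4, 0, -0.2, 0, 0, 0, 0], [1.4, 0, -0.2, 0, 0, 0, 0], [1.4, 0, -0.2, 0, 0, 0, 0], [0, 0, 0, 0, 0, 0, 0]]])

```text
clock: 3.22
tcp_pos: [0.5668, 0.0579, 0.243]
orientation: [0.5, -0.484, 0.424, 0.579]
wrist_force: [0.2, -0.2, -1.0]
finger_gap: 0.0001
```

Run:
```python
from h import *
s,p,r=st();print(lift(p),(r.inv()*target_R(10)).as_rotvec(degrees=True),s["wrist_force"])
a=env.read_camera("wrist")[:,:,::-1].copy();b=env.read_camera("side")[:,:,::-1]
cv2.imwrite('pics/wrist3.png',a);cv2.imwrite('pics/s3c.png',cv2.resize(b[110:270,195:315],None,fx=3.7,fy=3.7,interpolation=cv2.INTER_CUBIC))
```

```text
[ -6.47108939 -38.06632181 242.98195152] [ 0.1621986  -0.15819618 -0.46572872] [ 0.24114429 -0.15243223 -1.0056891 ]
```

View pics/wrist3.png

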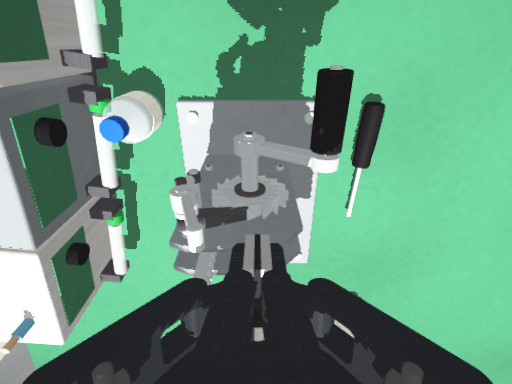

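View pics/s3c.png

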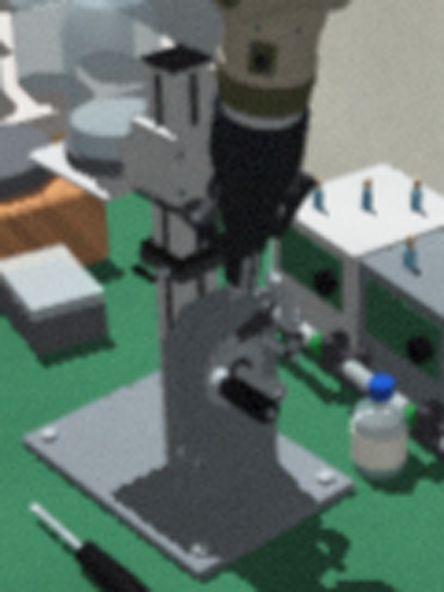

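Run:
```python
from h import *
s,p,r=st(); a=cv2.imread('pics/wrist3.png')
for n,l in dict(tip=(31,-42,237),tipa=(31,-34,237),tipb=(31,-50,237),pin=(48,-42,190)).items():
    u=projw(p,r,L2W(Q,l));print(n,u.round(1)); cv2.circle(a,tuple(int(round(x)) for x in u),1,(0,0,255),-1)
cv2.imwrite('pics/w3c.png',cv2.resize(a[150:300,150:310],None,fx=4,fy=4,interpolation=cv2.INTER_CUBIC)); print(lift(p))
```

```text
tip [196.9 232.3]
tipa [198.1 242.7]
tipb [195.5 221.5]
pin [186.1 194.8]
[ -5.28370309 -38.66071587 245.70148274]
```

View pics/w3c.png

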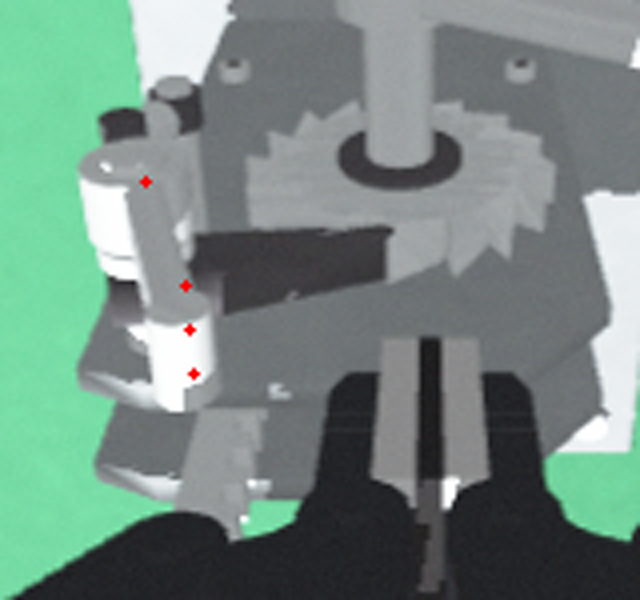

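Request:
drive_tool(plan=[[[0.8, 0, -0.15, 0, 0, 0, 0], [0.8, 0, -0.15, 0, 0, 0, 0], [0, -1.0, 0, 0, 0, 0, 0], [0, -0.5, 0, 0, 0, 0, 0], [0, -0.5, 0, 0, 0, 0, 0]]])

```text
clock: 3.73
tcp_pos: [0.5882, 0.0591, 0.2293]
orientation: [0.5, -0.486, 0.424, 0.578]
wrist_force: [-7.6, -2.2, 8.9]
finger_gap: 0.0002
```

Request:
drive_tool(plan=[[[0, -0.4, 0, 0, 0, 0, 0], [0, -0.4, 0, 0, 0, 0, 0], [0, -0.4, 0, 0, 0, 0, 0], [0, -0.4, 0, 0, 0, 0, 0], [0, 0, 0, 0, 0, 0, 0]]])

```text
clock: 4.15
tcp_pos: [0.6056, 0.0614, 0.2292]
orientation: [0.501, -0.486, 0.423, 0.578]
wrist_force: [0.7, -1.0, -0.3]
finger_gap: -0.0001
```

Run:
```python
from h import *
s,p,r=st();print(lift(p),s["wrist_force"])
a=env.read_camera("wrist")[:,:,::-1].copy()
cv2.imwrite('pics/w4c.png',cv2.resize(a[130:300,100:310],None,fx=3.5,fy=3.5,interpolation=cv2.INTER_CUBIC))
```

```text
[ 32.51562275 -39.86091018 229.17427456] [ 0.70975606 -1.01476985 -0.2667798 ]
```

View pics/w4c.png

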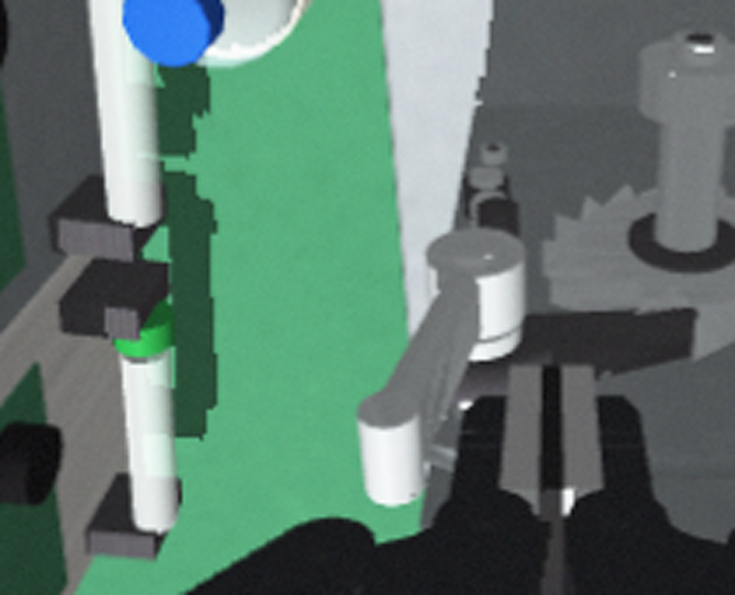

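Run:
```python
from h import *
s,p,r=st();t=target_R(10)
a=L2W(Q,(20,-60,270));b=L2W(Q,(-56,-104,235))
print(rows(p,r,a,t,4)); print(rows(a,t,b,t,6))
```

```text
[[-1.09  0.31 -0.32  0.06 -0.06 -0.04]
 [-1.09  0.31 -0.32  0.06 -0.06 -0.04]
 [-1.1   0.31 -0.32  0.06 -0.06 -0.04]
 [-1.1   0.3  -0.32  0.06 -0.06 -0.04]]
[[ 0.45  1.27 -0.82  0.    0.    0.  ]
 [ 0.45  1.27 -0.82  0.    0.    0.  ]
 [ 0.45  1.27 -0.82  0.    0.    0.  ]
 [ 0.45  1.27 -0.82  0.    0.    0.  ]
 [ 0.45  1.27 -0.82  0.    0.    0.  ]
 [ 0.45  1.27 -0.82  0.    0.    0.  ]]
```

Request:
drive_tool(plan=[[[-1.1, 0.3, -0.3, 0, 0, 0, 0], [-1.1, 0.3, -0.3, 0, 0, 0, 0], [-1.1, 0.3, -0.3, 0, 0, 0, 0], [-1.1, 0.3, -0.3, 0, 0, 0, 0], [0.4, 1.3, -0.8, 0, 0, 0, 0]]])

```text
clock: 4.62
tcp_pos: [0.5859, 0.031, 0.2695]
orientation: [0.502, -0.488, 0.421, 0.576]
wrist_force: [-0.4, -0.2, 0.5]
finger_gap: -0.0001
```

Request:
drive_tool(plan=[[[0.4, 1.3, -0.8, 0, 0, 0, 0.6], [0.4, 1.3, -0.8, 0, 0, 0, 0.6], [0.4, 1.3, -0.8, 0, 0, 0, 0.6], [0.4, 1.3, -0.8, 0, 0, 0, 0.6], [0.4, 1.3, -0.8, 0, 0, 0, 0.6]]])

```text
clock: 5.03
tcp_pos: [0.5238, -0.0141, 0.2402]
orientation: [0.501, -0.486, 0.423, 0.577]
wrist_force: [-0.4, -1.1, -0.8]
finger_gap: 0.0517
```

Request:
drive_tool(plan=[[[0, 0, 0, 0, 0, 0, 0.6], [0, 0, 0, 0, 0, 0, 0.6], [0, 0, 0, 0, 0, 0, 0.6], [0, 0, 0, 0, 0, 0, 0.6], [0, 0, 0, 0, 0, 0, 0.6]]])

```text
clock: 5.45
tcp_pos: [0.5249, -0.0129, 0.2395]
orientation: [0.501, -0.486, 0.423, 0.578]
wrist_force: [-0.2, 0.1, -0.1]
finger_gap: 0.0514
```

Run:
```python
from h import *
s,p,r=st();print(lift(p),(r.inv()*target_R(10)).as_rotvec(degrees=True),s["wrist_force"],s["finger_gap"])
a=env.read_camera("wrist")[:,:,::-1].copy()
for l in [(-56,-130,193),(-56,-78,193)]:
    u=projw(p,r,L2W(Q,l));print(u.round(1)); cv2.circle(a,tuple(int(round(x)) for x in u),2,(0,0,255),-1)
cv2.imwrite('pics/w5.png',a)
```

```text
[ -57.57260698 -102.47670345  239.48403864] [ 0.25781642 -0.24948051 -0.13356498] [-0.22198482  0.13147975 -0.11507603] 0.051438745076265224
[254.3 170.9]
[254.3 231.9]
```

View pics/w5.png

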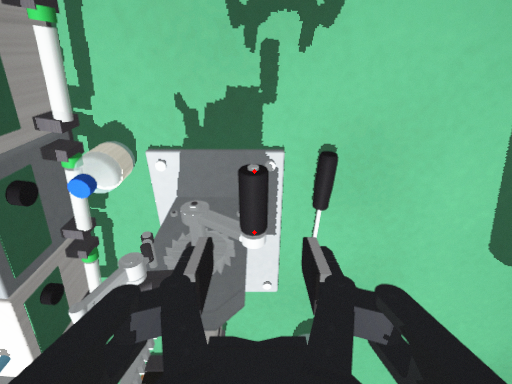

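Request:
drive_tool(plan=[[[1.5, -0.03, -0.26, 0, 0, 0, 0.6], [1.5, -0.03, -0.26, 0, 0, 0, 0.6], [1.5, -0.03, -0.26, 0, 0, 0, 0.6], [1.5, -0.03, -0.26, 0, 0, 0, 0.6], [1.5, 0, -0.26, 0, 0, 0, 0.6]]])

```text
clock: 5.92
tcp_pos: [0.5256, -0.0127, 0.1622]
orientation: [0.501, -0.486, 0.423, 0.578]
wrist_force: [0.3, 0.6, -0.2]
finger_gap: 0.0512
```

Request:
drive_tool(plan=[[[0, 0, 0, 0, 0, 0, 0.6], [0, 0, 0, 0, 0, 0, 0.15], [0, 0, 0, 0, 0, 0, 0.15], [0, 0, 0, 0, 0, 0, 0], [0, 0, 0, 0, 0, 0, 0]]], squeeze=40)

```text
clock: 6.33
tcp_pos: [0.5268, -0.0129, 0.164]
orientation: [0.501, -0.487, 0.422, 0.577]
wrist_force: [3.6, 1.7, -3.3]
finger_gap: 0.0207
```

Run:
```python
from h import *
s,p,r=st();print(lift(p),s["wrist_force"],s["finger_gap"])
a=env.read_camera("wrist")[:,:,::-1].copy()
cv2.imwrite('pics/w6.png',a)
```

```text
[ -55.7540752  -102.77138581  163.9995047 ] [ 3.63443836  1.7303704  -3.25021944] 0.020691960254428685
```

View pics/w6.png

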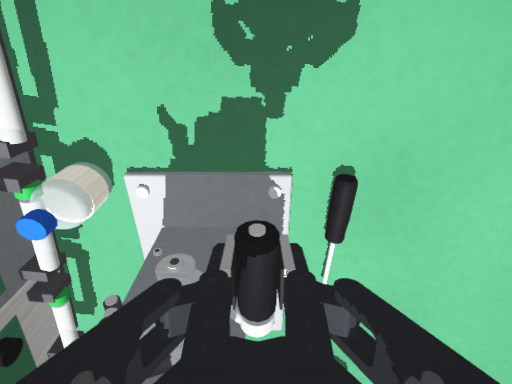

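Request:
drive_tool(plan=[[[0.12, 0.06, -0.02, 0, 0, 0, 0], [0.12, 0.06, -0.02, 0, 0, 0, 0], [0.12, 0.06, -0.02, 0, 0, 0, 0], [0.12, 0.06, -0.02, 0, 0, 0, 0], [0.1, 0.05, -0.02, 0, 0, 0, 0]]])

```text
clock: 6.8
tcp_pos: [0.524, -0.0134, 0.1585]
orientation: [0.502, -0.487, 0.422, 0.577]
wrist_force: [4.4, 2.9, 4.0]
finger_gap: 0.0206
```

Request:
drive_tool(plan=[[[0, 0, 0, 0, 0, 0, 0], [0, 0, 0, 0, 0, 0, 0], [0, 0, 0, 0, 0, 0, 0], [0, 0, 0, 0, 0, 0, 0], [0, 0, 0, 0, 0, 0, 0]]])

```text
clock: 7.22
tcp_pos: [0.5239, -0.0134, 0.1584]
orientation: [0.502, -0.487, 0.422, 0.577]
wrist_force: [4.5, 2.4, 2.4]
finger_gap: 0.0205
```

```bash
cat > chk.py <<'E'
from h import *
import sys
s,p,r=st();l=lift(p); h=l+[0,0,18.7]; x,z=h[0]-.5,h[2]-150
phi=np.degrees(np.arctan2(x,z)); F=s["wrist_force"]; c,sn=np.cos(Q[2]),np.sin(Q[2]); fx=F[0]*c+F[1]*sn
t=np.radians(phi); print("clock %.2f"%s["clock"],"handle",h.round(1),"phi %.1f rad %.1f"%(phi,np.hypot(x,z)),"Ftan(lowering+) %.1f Frad %.1f Fy %.1f"%(fx*np.cos(t)-F[2]*np.sin(t),fx*np.sin(t)+F[2]*np.cos(t),-F[0]*sn+F[1]*c),"gap %.4f"%s["finger_gap"])
for n in sys.argv[1:]:
    b=env.read_camera("side")[:,:,::-1]; cv2.imwrite(f'pics/{n}.png',cv2.resize(b[110:250,195:315],None,fx=4.2,fy=4.2,interpolation=cv2.INTER_CUBIC))
E
python3 chk.py s7
```

```text
clock 7.22 handle [ -58.6 -102.8  177.1] phi -65.4 rad 65.1 Ftan(lowering+) 4.1 Frad -3.4 Fy 1.8 gap 0.0205
```

View pics/s7.png

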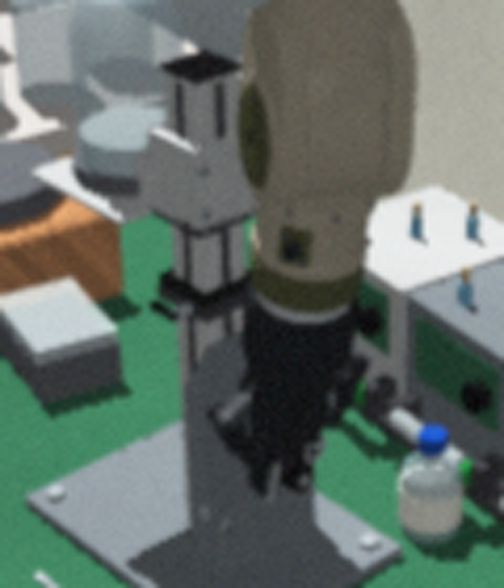

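Run:
```python
from h import *
a=env.read_camera("wrist")[:,:,::-1].copy()
cv2.imwrite('pics/w7.png',a)
a=env.read_camera("top")[:,:,::-1].copy()[145:245,180:310];cv2.imwrite('pics/t7c.png',cv2.resize(a,None,fx=6,fy=6,interpolation=cv2.INTER_CUBIC))
```

```text
(no output)
```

View pics/w7.png

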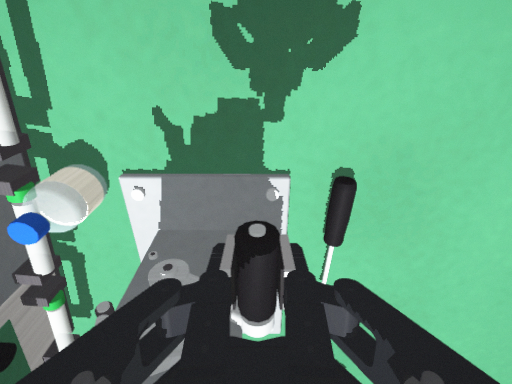

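View pics/t7c.png

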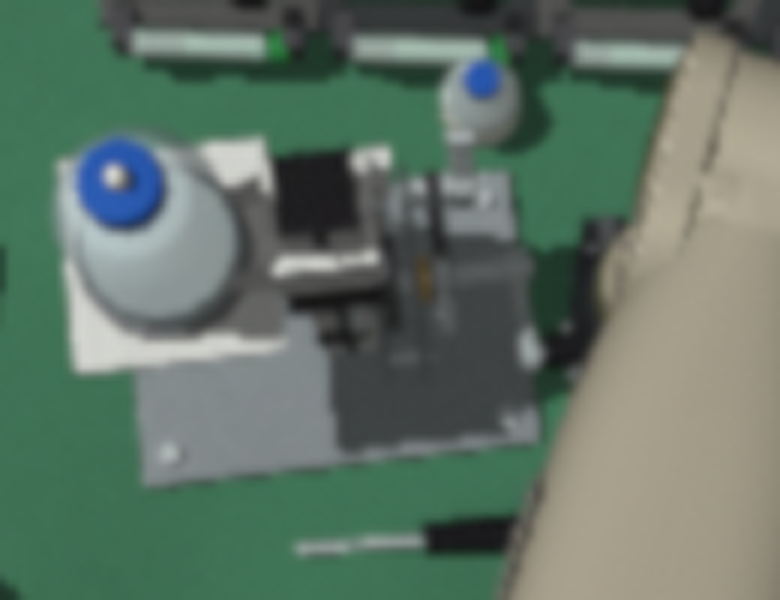

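Run:
```python
from h import *
for z in (302,282,272,262,252,242,232): print(z,((proj("side",L2W(Q,(-30,12,z)))-[195,110])*3.7).round(1))
a=cv2.imread('pics/side0.png')[145:195,225:265];cv2.imwrite('pics/s0d.png',cv2.resize(a,None,fx=12,fy=12,interpolation=cv2.INTER_CUBIC))
# waypoint table: phi (deg from top, start -65.4) 
prev=None
for ph in range(-66,80,6):
    t=np.radians(ph);v=np.array([65*np.sin(t),65*np.cos(t)])
    if prev is not None:
        dx,dz=v-prev; print(ph,"x %.2f y %.2f z %.2f (cm total per 6deg)"%(-dz*.0985,-dx*.1,dz*.0174), "row x %.3f y %.3f z %.3f"%(-dz*.0985/5,-dx*.1/5,dz*.0174/5))
    prev=v
```

```text
302 [174.2 209.8]
282 [175.1 231. ]
272 [175.6 241.5]
262 [176.1 251.9]
252 [176.6 262.2]
242 [177.1 272.4]
232 [177.5 282.6]
-60 x -0.60 y -0.31 z 0.11 (cm total per 6deg) row x -0.119 y -0.062 z 0.021
-54 x -0.56 y -0.37 z 0.10 (cm total per 6deg) row x -0.112 y -0.074 z 0.020
-48 x -0.52 y -0.43 z 0.09 (cm total per 6deg) row x -0.104 y -0.086 z 0.018
-42 x -0.47 y -0.48 z 0.08 (cm total per 6deg) row x -0.095 y -0.096 z 0.017
-36 x -0.42 y -0.53 z 0.07 (cm total per 6deg) row x -0.084 y -0.106 z 0.015
-30 x -0.36 y -0.57 z 0.06 (cm total per 6deg) row x -0.073 y -0.114 z 0.013
-24 x -0.30 y -0.61 z 0.05 (cm total per 6deg) row x -0.061 y -0.121 z 0.011
-18 x -0.24 y -0.64 z 0.04 (cm total per 6deg) row x -0.048 y -0.127 z 0.008
-12 x -0.17 y -0.66 z 0.03 (cm total per 6deg) row x -0.035 y -0.131 z 0.006
-6 x -0.10 y -0.67 z 0.02 (cm total per 6deg) row x -0.021 y -0.134 z 0.004
0 x -0.04 y -0.68 z 0.01 (cm total per 6deg) row x -0.007 y -0.136 z 0.001
6 x 0.04 y -0.68 z -0.01 (cm total per 6deg) row x 0.007 y -0.136 z -0.001
12 x 0.10 y -0.67 z -0.02 (cm total per 6deg) row x 0.0
[... 156 characters left out ...]
 -0.127 z -0.008
30 x 0.30 y -0.61 z -0.05 (cm total per 6deg) row x 0.061 y -0.121 z -0.011
36 x 0.36 y -0.57 z -0.06 (cm total per 6deg) row x 0.073 y -0.114 z -0.013
42 x 0.42 y -0.53 z -0.07 (cm total per 6deg) row x 0.084 y -0.106 z -0.015
48 x 0.47 y -0.48 z -0.08 (cm total per 6deg) row x 0.095 y -0.096 z -0.017
54 x 0.52 y -0.43 z -0.09 (cm total per 6deg) row x 0.104 y -0.086 z -0.018
60 x 0.56 y -0.37 z -0.10 (cm total per 6deg) row x 0.112 y -0.074 z -0.020
66 x 0.60 y -0.31 z -0.11 (cm total per 6deg) row x 0.119 y -0.062 z -0.021
72 x 0.63 y -0.24 z -0.11 (cm total per 6deg) row x 0.125 y -0.049 z -0.022
78 x 0.65 y -0.18 z -0.11 (cm total per 6deg) row x 0.129 y -0.035 z -0.023
```

View pics/s0d.png

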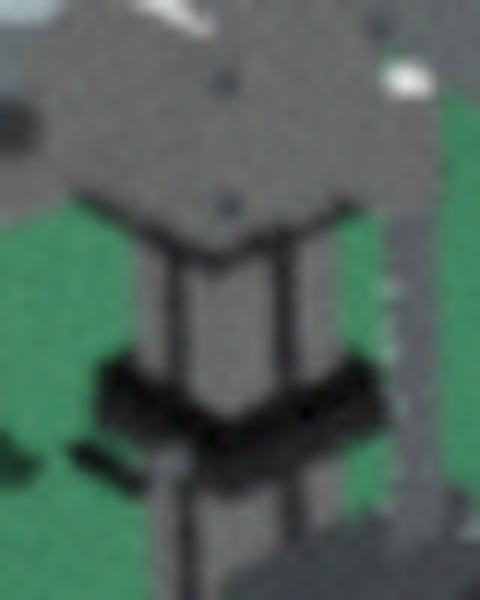

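Request:
drive_tool(plan=[[[-0.12, -0.06, 0.02, 0, 0, 0, 0], [-0.12, -0.06, 0.02, 0, 0, 0, 0], [-0.12, -0.06, 0.02, 0, 0, 0, 0], [-0.12, -0.06, 0.02, 0, 0, 0, 0], [-0.11, -0.07, 0.02, 0, 0, 0, 0]]])

```text
clock: 7.78
tcp_pos: [0.5272, -0.0129, 0.1644]
orientation: [0.502, -0.487, 0.422, 0.577]
wrist_force: [5.5, 3.2, 3.0]
finger_gap: 0.0206
```

```bash
python3 chk.py
```

```text
clock 7.78 handle [ -55.4 -102.8  183.1] phi -59.4 rad 64.9 Ftan(lowering+) 5.6 Frad -3.5 Fy 2.4 gap 0.0206
```

Request:
drive_tool(plan=[[[-0.11, -0.07, 0.02, 0, 0, 0, 0], [-0.11, -0.07, 0.02, 0, 0, 0, 0], [-0.11, -0.07, 0.02, 0, 0, 0, 0], [-0.11, -0.08, 0.02, 0, 0, 0, 0], [-0.11, -0.08, 0.02, 0, 0, 0, 0]]])

```text
clock: 8.2
tcp_pos: [0.5309, -0.0124, 0.1698]
orientation: [0.502, -0.487, 0.422, 0.577]
wrist_force: [6.3, 2.8, 0.8]
finger_gap: 0.0209
```

```bash
python3 chk.py
```

```text
clock 8.20 handle [ -51.6 -102.8  188.5] phi -53.5 rad 64.8 Ftan(lowering+) 4.6 Frad -4.8 Fy 1.9 gap 0.0209
```

Request:
drive_tool(plan=[[[-0.1, -0.08, 0.02, 0, 0, 0, 0], [-0.1, -0.09, 0.02, 0, 0, 0, 0], [-0.1, -0.09, 0.02, 0, 0, 0, 0], [-0.1, -0.09, 0.02, 0, 0, 0, 0], [-0.1, -0.09, 0.01, 0, 0, 0, 0]]])

```text
clock: 8.62
tcp_pos: [0.5352, -0.0118, 0.1748]
orientation: [0.502, -0.487, 0.422, 0.577]
wrist_force: [5.9, 2.9, 0.8]
finger_gap: 0.0204
```

Request:
drive_tool(plan=[[[-0.09, -0.09, 0.02, 0, 0, 0, 0], [-0.09, -0.1, 0.01, 0, 0, 0, 0], [-0.09, -0.1, 0.02, 0, 0, 0, 0], [-0.09, -0.1, 0.01, 0, 0, 0, 0], [-0.09, -0.1, 0.02, 0, 0, 0, 0]]])

```text
clock: 9.03
tcp_pos: [0.5399, -0.0111, 0.1793]
orientation: [0.501, -0.487, 0.422, 0.577]
wrist_force: [5.8, 2.1, 1.5]
finger_gap: 0.021
```

```bash
python3 chk.py
```

```text
clock 9.03 handle [ -42.5 -102.8  198. ] phi -41.9 rad 64.5 Ftan(lowering+) 5.5 Frad -2.9 Fy 1.3 gap 0.0210
```

Request:
drive_tool(plan=[[[-0.08, -0.1, 0.02, 0, 0, 0, 0], [-0.08, -0.11, 0.01, 0, 0, 0, 0], [-0.08, -0.11, 0.02, 0, 0, 0, 0], [-0.08, -0.11, 0.01, 0, 0, 0, 0], [-0.08, -0.11, 0.02, 0, 0, 0, 0]]])

```text
clock: 9.45
tcp_pos: [0.5451, -0.0104, 0.1834]
orientation: [0.501, -0.487, 0.422, 0.577]
wrist_force: [4.8, 1.4, 1.2]
finger_gap: 0.0207
```

Request:
drive_tool(plan=[[[-0.08, -0.11, 0.01, 0, 0, 0, 0], [-0.07, -0.11, 0.01, 0, 0, 0, 0], [-0.07, -0.12, 0.02, 0, 0, 0, 0], [-0.07, -0.12, 0.01, 0, 0, 0, 0], [-0.07, -0.12, 0.01, 0, 0, 0, 0]]])

```text
clock: 9.87
tcp_pos: [0.5508, -0.0096, 0.1869]
orientation: [0.501, -0.487, 0.422, 0.577]
wrist_force: [5.5, 0.9, 1.4]
finger_gap: 0.0207
```

```bash
python3 chk.py s8
```

```text
clock 9.87 handle [ -31.5 -102.8  205.6] phi -29.9 rad 64.2 Ftan(lowering+) 5.5 Frad -1.6 Fy 0.1 gap 0.0207
```

View pics/s8.png

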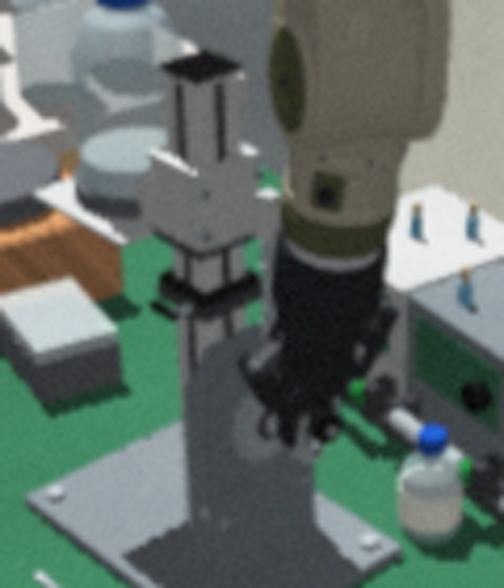

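Request:
drive_tool(plan=[[[-0.06, -0.12, 0.01, 0, 0, 0, 0], [-0.06, -0.12, 0.01, 0, 0, 0, 0], [-0.06, -0.12, 0.01, 0, 0, 0, 0], [-0.06, -0.12, 0.01, 0, 0, 0, 0], [-0.06, -0.13, 0.01, 0, 0, 0, 0]]])

```text
clock: 10.33
tcp_pos: [0.5558, -0.0089, 0.1894]
orientation: [0.501, -0.486, 0.423, 0.578]
wrist_force: [3.5, -0.3, 3.9]
finger_gap: 0.0208
```

Request:
drive_tool(plan=[[[-0.05, -0.13, 0.01, 0, 0, 0, 0], [-0.05, -0.13, 0.01, 0, 0, 0, 0], [-0.05, -0.13, 0.01, 0, 0, 0, 0], [-0.05, -0.13, 0.01, 0, 0, 0, 0], [-0.04, -0.13, 0.01, 0, 0, 0, 0]]])

```text
clock: 10.75
tcp_pos: [0.5623, -0.008, 0.1918]
orientation: [0.501, -0.486, 0.423, 0.578]
wrist_force: [3.7, -1.9, 4.6]
finger_gap: 0.0209
```

```bash
python3 chk.py
```

```text
clock 10.75 handle [ -19.9 -102.7  210.5] phi -18.7 rad 63.8 Ftan(lowering+) 4.7 Frad 3.3 Fy -2.4 gap 0.0209
```

Request:
drive_tool(plan=[[[-0.04, -0.13, 0.01, 0, 0, 0, 0], [-0.04, -0.13, 0.01, 0, 0, 0, 0], [-0.03, -0.13, 0, 0, 0, 0, 0], [-0.03, -0.13, 0.01, 0, 0, 0, 0], [-0.03, -0.13, 0, 0, 0, 0, 0]]])

```text
clock: 11.17
tcp_pos: [0.5689, -0.007, 0.1935]
orientation: [0.501, -0.486, 0.423, 0.578]
wrist_force: [4.3, -0.8, 5.0]
finger_gap: 0.0205
```

Request:
drive_tool(plan=[[[-0.03, -0.13, 0.01, 0, 0, 0, 0], [-0.02, -0.13, 0, 0, 0, 0, 0], [-0.02, -0.14, 0.01, 0, 0, 0, 0], [-0.02, -0.14, 0, 0, 0, 0, 0], [-0.01, -0.14, 0, 0, 0, 0, 0]]])

```text
clock: 11.58
tcp_pos: [0.5758, -0.0061, 0.1945]
orientation: [0.501, -0.486, 0.423, 0.577]
wrist_force: [4.5, -2.4, 5.0]
finger_gap: 0.0211
```

```bash
python3 chk.py
```

```text
clock 11.58 handle [  -6.2 -102.7  213.2] phi -6.1 rad 63.6 Ftan(lowering+) 4.6 Frad 4.6 Fy -3.0 gap 0.0211
```

Request:
drive_tool(plan=[[[-0.01, -0.14, 0, 0, 0, 0, 0], [-0.01, -0.14, 0, 0, 0, 0, 0], [-0.01, -0.14, 0, 0, 0, 0, 0], [-0.01, -0.13, 0, 0, 0, 0, 0], [0, -0.14, 0, 0, 0, 0, 0]]])

```text
clock: 12.0
tcp_pos: [0.5828, -0.0051, 0.1948]
orientation: [0.501, -0.486, 0.423, 0.577]
wrist_force: [5.3, -1.9, 5.1]
finger_gap: 0.0206
```

```bash
python3 chk.py s9
```

```text
clock 12.00 handle [   0.8 -102.6  213.5] phi 0.3 rad 63.5 Ftan(lowering+) 4.9 Frad 5.1 Fy -2.6 gap 0.0206
```

View pics/s9.png

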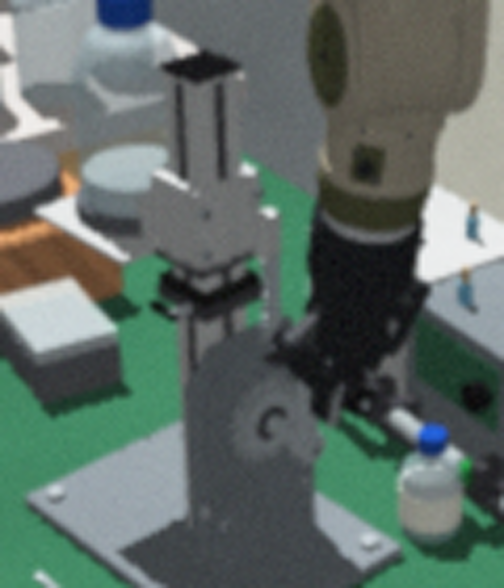

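Request:
drive_tool(plan=[[[-0.02, -0.14, 0, 0, 0, 0, 0], [-0.02, -0.14, 0, 0, 0, 0, 0], [-0.01, -0.14, 0, 0, 0, 0, 0], [-0.01, -0.14, 0, 0, 0, 0, 0], [0, -0.13, 0, 0, 0, 0, 0]]])

```text
clock: 12.47
tcp_pos: [0.5891, -0.0041, 0.1945]
orientation: [0.501, -0.486, 0.423, 0.578]
wrist_force: [5.0, -1.8, 1.0]
finger_gap: 0.0206
```

```bash
python3 chk.py
```

```text
clock 12.47 handle [   7.2 -102.6  213.2] phi 6.1 rad 63.6 Ftan(lowering+) 4.5 Frad 1.5 Fy -2.5 gap 0.0206
```

Request:
drive_tool(plan=[[[0.01, -0.11, 0, 0, 0, 0, 0], [0.01, -0.11, 0, 0, 0, 0, 0], [0.01, -0.11, 0, 0, 0, 0, 0], [0.02, -0.11, 0, 0, 0, 0, 0], [0.02, -0.11, 0, 0, 0, 0, 0]]])

```text
clock: 12.88
tcp_pos: [0.5946, -0.0034, 0.1936]
orientation: [0.501, -0.486, 0.423, 0.578]
wrist_force: [6.0, -2.4, 0.5]
finger_gap: 0.0209
```

```bash
python3 chk.py
```

```text
clock 12.88 handle [  12.7 -102.6  212.3] phi 11.1 rad 63.5 Ftan(lowering+) 5.4 Frad 1.5 Fy -3.2 gap 0.0209
```

Request:
drive_tool(plan=[[[0.02, -0.11, 0, 0, 0, 0, 0], [0.02, -0.11, 0, 0, 0, 0, 0], [0.03, -0.11, -0.01, 0, 0, 0, 0], [0.03, -0.11, 0, 0, 0, 0, 0], [0.03, -0.11, -0.01, 0, 0, 0, 0]]])

```text
clock: 13.3
tcp_pos: [0.6, -0.0026, 0.1923]
orientation: [0.501, -0.486, 0.423, 0.578]
wrist_force: [6.2, -1.2, 0.3]
finger_gap: 0.0208
```

```bash
python3 chk.py s10
```

```text
clock 13.30 handle [  18.2 -102.6  211. ] phi 16.2 rad 63.5 Ftan(lowering+) 5.7 Frad 2.0 Fy -2.0 gap 0.0208
```

View pics/s10.png

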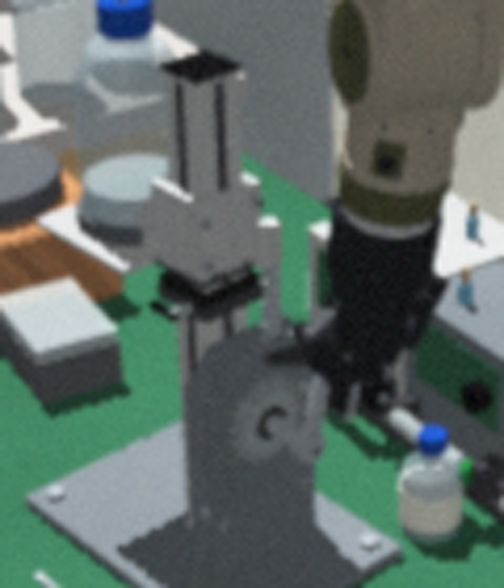

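Request:
drive_tool(plan=[[[0.02, -0.08, 0, 0, 0, 0, 0], [0.02, -0.08, 0, 0, 0, 0, 0], [0.03, -0.08, -0.01, 0, 0, 0, 0], [0.03, -0.08, 0, 0, 0, 0, 0], [0.03, -0.08, -0.01, 0, 0, 0, 0]]])

```text
clock: 13.77
tcp_pos: [0.604, -0.0021, 0.1909]
orientation: [0.501, -0.486, 0.423, 0.578]
wrist_force: [6.3, -1.6, 1.0]
finger_gap: 0.0205
```

```bash
python3 chk.py
```

```text
clock 13.77 handle [  22.2 -102.5  209.6] phi 20.0 rad 63.4 Ftan(lowering+) 5.3 Frad 3.0 Fy -2.5 gap 0.0205
```

Request:
drive_tool(plan=[[[0.03, -0.07, 0, 0, 0, 0, 0], [0.03, -0.07, -0.01, 0, 0, 0, 0], [0.03, -0.07, 0, 0, 0, 0, 0], [0.03, -0.07, -0.01, 0, 0, 0, 0], [0.03, -0.07, 0, 0, 0, 0, 0]]])

```text
clock: 14.18
tcp_pos: [0.6076, -0.0015, 0.1894]
orientation: [0.501, -0.486, 0.423, 0.578]
wrist_force: [6.3, -2.1, 0.7]
finger_gap: 0.0207
```

```bash
python3 chk.py
```

```text
clock 14.18 handle [  25.8 -102.5  208.1] phi 23.6 rad 63.4 Ftan(lowering+) 5.2 Frad 3.0 Fy -2.9 gap 0.0207
```

Request:
drive_tool(plan=[[[0.03, -0.06, -0.01, 0, 0, 0, 0], [0.03, -0.06, 0, 0, 0, 0, 0], [0.03, -0.06, -0.01, 0, 0, 0, 0], [0.03, -0.06, 0, 0, 0, 0, 0], [0.03, -0.06, -0.01, 0, 0, 0, 0]]])

```text
clock: 14.6
tcp_pos: [0.6106, -0.0011, 0.188]
orientation: [0.501, -0.486, 0.423, 0.578]
wrist_force: [8.0, -1.4, -0.6]
finger_gap: 0.0208
```

```bash
python3 chk.py s11
```

```text
clock 14.60 handle [  28.9 -102.5  206.7] phi 26.7 rad 63.4 Ftan(lowering+) 7.2 Frad 3.0 Fy -2.5 gap 0.0208
```

View pics/s11.png

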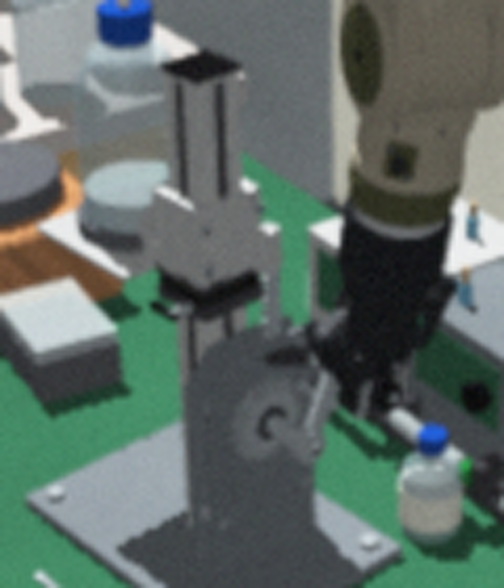

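Request:
drive_tool(plan=[[[0.02, -0.05, 0, 0, 0, 0, 0], [0.02, -0.04, -0.01, 0, 0, 0, 0], [0.02, -0.04, 0, 0, 0, 0, 0], [0.02, -0.04, 0, 0, 0, 0, 0], [0.02, -0.04, 0, 0, 0, 0, 0]]])

```text
clock: 15.07
tcp_pos: [0.6127, -0.0008, 0.1869]
orientation: [0.501, -0.486, 0.423, 0.578]
wrist_force: [7.1, -2.0, 0.3]
finger_gap: 0.0209
```

```bash
python3 chk.py
```

```text
clock 15.07 handle [  31.  -102.5  205.6] phi 28.8 rad 63.4 Ftan(lowering+) 5.7 Frad 3.5 Fy -3.0 gap 0.0209
```

Request:
drive_tool(plan=[[[0.02, -0.04, 0, 0, 0, 0, 0], [0.02, -0.04, -0.01, 0, 0, 0, 0], [0.02, -0.04, 0, 0, 0, 0, 0], [0.02, -0.04, 0, 0, 0, 0, 0], [0.02, -0.04, 0, 0, 0, 0, 0]]])

```text
clock: 15.48
tcp_pos: [0.6146, -0.0005, 0.1858]
orientation: [0.501, -0.486, 0.423, 0.578]
wrist_force: [6.2, -2.2, -0.3]
finger_gap: 0.0206
```

```bash
python3 chk.py
```

```text
clock 15.48 handle [  33.  -102.5  204.5] phi 30.8 rad 63.5 Ftan(lowering+) 5.2 Frad 2.7 Fy -3.0 gap 0.0206
```

Request:
drive_tool(plan=[[[0.02, -0.04, 0, 0, 0, 0, 0], [0.02, -0.04, -0.01, 0, 0, 0, 0], [0.02, -0.04, 0, 0, 0, 0, 0], [0.02, -0.04, 0, 0, 0, 0, 0], [0.02, -0.04, 0, 0, 0, 0, 0]]])

```text
clock: 15.9
tcp_pos: [0.6165, -0.0003, 0.1846]
orientation: [0.501, -0.486, 0.424, 0.578]
wrist_force: [6.0, -3.6, 0.2]
finger_gap: 0.0207
```

```bash
python3 chk.py
```

```text
clock 15.90 handle [  34.8 -102.5  203.3] phi 32.8 rad 63.4 Ftan(lowering+) 4.5 Frad 3.1 Fy -4.4 gap 0.0207
```

Request:
drive_tool(plan=[[[0.02, -0.04, 0, 0, 0, 0, 0], [0.02, -0.04, -0.01, 0, 0, 0, 0], [0.02, -0.04, 0, 0, 0, 0, 0], [0.02, -0.04, -0.01, 0, 0, 0, 0], [0.02, -0.04, 0, 0, 0, 0, 0]]])

```text
clock: 16.32
tcp_pos: [0.6183, -0.0, 0.1834]
orientation: [0.5, -0.486, 0.424, 0.578]
wrist_force: [6.9, -2.0, -0.9]
finger_gap: 0.021
```

```bash
python3 chk.py
```

```text
clock 16.32 handle [  36.7 -102.5  202.1] phi 34.7 rad 63.5 Ftan(lowering+) 5.8 Frad 3.0 Fy -2.9 gap 0.0210
```

Request:
drive_tool(plan=[[[0.03, -0.04, -0.01, 0, 0, 0, 0], [0.02, -0.04, 0, 0, 0, 0, 0], [0.03, -0.04, -0.01, 0, 0, 0, 0], [0.02, -0.04, 0, 0, 0, 0, 0], [0.03, -0.04, 0, 0, 0, 0, 0]]])

```text
clock: 16.73
tcp_pos: [0.6196, 0.0002, 0.1824]
orientation: [0.5, -0.486, 0.424, 0.578]
wrist_force: [3.3, -4.0, 2.2]
finger_gap: 0.0209
```

```bash
python3 chk.py s12; python3 -c "
import cv2;a=cv2.imread('pics/s12.png')[150:330,130:300];cv2.imwrite('pics/s12b.png',cv2.resize(a,None,fx=3,fy=3))"
```

```text
clock 16.73 handle [  38.  -102.5  201.1] phi 36.3 rad 63.4 Ftan(lowering+) 0.9 Frad 3.3 Fy -4.4 gap 0.0209
```

View pics/s12b.png

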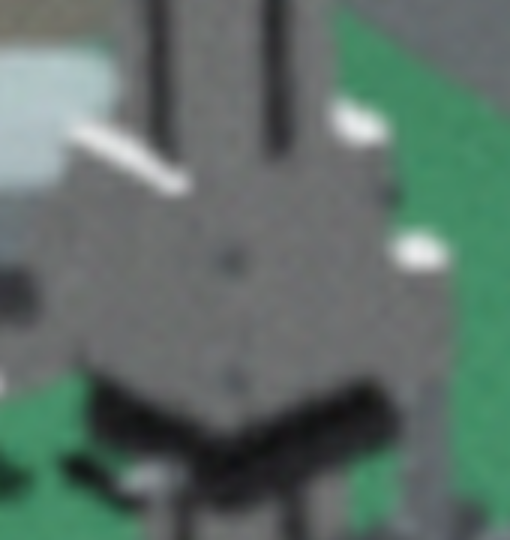

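Request:
drive_tool(plan=[[[0.01, -0.02, 0, 0, 0, 0, 0], [0.01, -0.01, 0, 0, 0, 0, 0], [0, 0, 0, 0, 0, 0, 0], [0, 0, 0, 0, 0, 0, 0], [0, 0, 0, 0, 0, 0, 0]]])

```text
clock: 17.2
tcp_pos: [0.6198, 0.0002, 0.1824]
orientation: [0.5, -0.486, 0.424, 0.578]
wrist_force: [2.8, -4.9, 1.3]
finger_gap: 0.0208
```

```bash
python3 chk.py; sleep 0; python3 chk.py a1; python3 chk.py
```

```text
clock 17.20 handle [  38.2 -102.5  201.1] phi 36.4 rad 63.5 Ftan(lowering+) 0.9 Frad 2.3 Fy -5.2 gap 0.0208
clock 17.20 handle [  38.2 -102.5  201.1] phi 36.4 rad 63.5 Ftan(lowering+) 0.9 Frad 2.3 Fy -5.2 gap 0.0208
clock 17.25 handle [  38.1 -102.5  201. ] phi 36.4 rad 63.4 Ftan(lowering+) 2.0 Frad 3.1 Fy -4.6 gap 0.0212
```

Request:
drive_tool(plan=[[[0.01, -0.02, 0, 0, 0, 0, 0], [0.01, -0.02, 0, 0, 0, 0, 0], [0.01, -0.01, 0, 0, 0, 0, 0], [0, 0, 0, 0, 0, 0, 0], [0, 0, 0, 0, 0, 0, 0]]])

```text
clock: 17.67
tcp_pos: [0.62, 0.0002, 0.1821]
orientation: [0.5, -0.486, 0.424, 0.578]
wrist_force: [2.9, -5.0, 2.5]
finger_gap: 0.0207
```

```bash
python3 chk.py;  python3 chk.py a2; python3 chk.py a3; python3 chk.py
```

```text
clock 17.67 handle [  38.4 -102.5  200.8] phi 36.7 rad 63.4 Ftan(lowering+) 0.3 Frad 3.3 Fy -5.3 gap 0.0207
clock 17.67 handle [  38.4 -102.5  200.8] phi 36.7 rad 63.4 Ftan(lowering+) 0.3 Frad 3.3 Fy -5.3 gap 0.0207
clock 17.72 handle [  38.4 -102.5  200.8] phi 36.7 rad 63.4 Ftan(lowering+) -0.2 Frad 2.4 Fy -5.2 gap 0.0207
clock 17.77 handle [  38.4 -102.5  200.8] phi 36.7 rad 63.4 Ftan(lowering+) 1.0 Frad 3.1 Fy -4.6 gap 0.0207
```

Request:
drive_tool(plan=[[[0.01, -0.01, 0, 0, 0, 0, 0], [0.01, -0.01, 0, 0, 0, 0, 0], [0, 0, 0, 0, 0, 0, 0], [0, 0, 0, 0, 0, 0, 0], [0, 0, 0, 0, 0, 0, 0]]])

```text
clock: 18.18
tcp_pos: [0.6202, 0.0003, 0.182]
orientation: [0.5, -0.486, 0.424, 0.578]
wrist_force: [1.8, -4.0, 2.5]
finger_gap: 0.0205
```

```bash
python3 chk.py; python3 chk.py b2; python3 chk.py b3
```

```text
clock 18.18 handle [  38.6 -102.4  200.7] phi 36.9 rad 63.4 Ftan(lowering+) -0.5 Frad 2.7 Fy -4.2 gap 0.0205
clock 18.18 handle [  38.6 -102.4  200.7] phi 36.9 rad 63.4 Ftan(lowering+) -0.5 Frad 2.7 Fy -4.2 gap 0.0205
clock 18.23 handle [  38.6 -102.4  200.8] phi 36.9 rad 63.5 Ftan(lowering+) -0.2 Frad 2.9 Fy -4.3 gap 0.0210
```

The tangential force is about zero, so the collar carries the weight and I can release. I'll open slowly.

Request:
drive_tool(plan=[[[0, 0, 0, 0, 0, 0, 0.3], [0, 0, 0, 0, 0, 0, 0.35], [0, 0, 0, 0, 0, 0, 0.45], [0, 0, 0, 0, 0, 0, 0.55], [0, 0, 0, 0, 0, 0, 0.6]]])

```text
clock: 18.7
tcp_pos: [0.6204, 0.0015, 0.1821]
orientation: [0.5, -0.485, 0.423, 0.578]
wrist_force: [0.7, -0.3, 0.4]
finger_gap: 0.0511
```

Run:
```python
from h import *
s,p,r=st();print(lift(p),s["wrist_force"],s["finger_gap"])
cv2.imwrite('pics/w13.png',env.read_camera("wrist")[:,:,::-1])
```

```text
[  38.95571323 -101.20790706  182.1047606 ] [ 0.74881487 -0.28963433  0.43606911] 0.05106282630568873
```

View pics/w13.png

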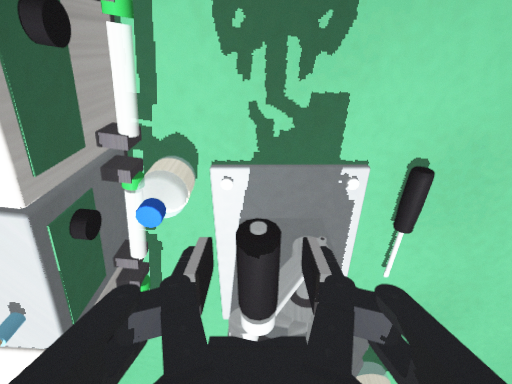

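The handle sits at (258,270), free between the open fingers and hasn't moved. I'll withdraw straight up, then move back towards the robot.

Request:
drive_tool(plan=[[[-1.5, 0, 0.26, 0, 0, 0, 0.6], [-2, 0, 0.35, 0, 0, 0, 0.6], [-2.5, 0, 0.43, 0, 0, 0, 0.6], [-2.5, 0, 0.43, 0, 0, 0, 0.6], [-2.5, 0, 0.43, 0, 0, 0, 0.6]]])

```text
clock: 19.17
tcp_pos: [0.6208, 0.0015, 0.2952]
orientation: [0.501, -0.486, 0.423, 0.578]
wrist_force: [0.6, -0.1, 0.8]
finger_gap: 0.0509
```

Request:
drive_tool(plan=[[[-1, 2.5, -1.5, 0, 0, 0, 0.6], [-0.5, 3, -1.5, 0, 0, 0, 0.6], [0, 3, -1.5, 0, 0, 0, 0.6], [0, 3, -1.5, 0, 0, 0, 0.6], [0, 2, -1.5, 0, 0, 0, 0.6]]])

```text
clock: 19.58
tcp_pos: [0.4959, -0.0937, 0.297]
orientation: [0.501, -0.486, 0.423, 0.578]
wrist_force: [0.4, -0.0, -0.3]
finger_gap: 0.0511
```

Request:
drive_tool(plan=[[[0, 1, -1, 0, 0, 0, 0.6], [0, 0, 0, 0, 0, 0, 0.6], [0, 0, 0, 0, 0, 0, 0.6], [0, 0, 0, 0, 0, 0, 0.6], [0, 0, 0, 0, 0, 0, 0.6]]])

```text
clock: 20.0
tcp_pos: [0.4903, -0.104, 0.2949]
orientation: [0.501, -0.486, 0.423, 0.578]
wrist_force: [-0.5, -0.0, -0.1]
finger_gap: 0.0511
```

```bash
python3 chk.py s14
python3 - <<'E'
from h import *
cv2.imwrite('pics/w14.png',env.read_camera("wrist")[:,:,::-1]);cv2.imwrite('pics/t14.png',env.read_camera("top")[:,:,::-1])
E
```

```text
clock 20.00 handle [-104.3 -188.   313.6] phi -32.6 rad 194.3 Ftan(lowering+) -0.4 Frad 0.2 Fy 0.1 gap 0.0511
```

View pics/s14.png

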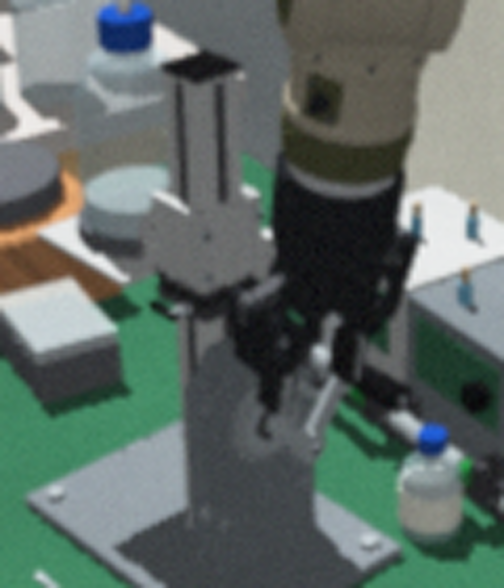

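View pics/w14.png

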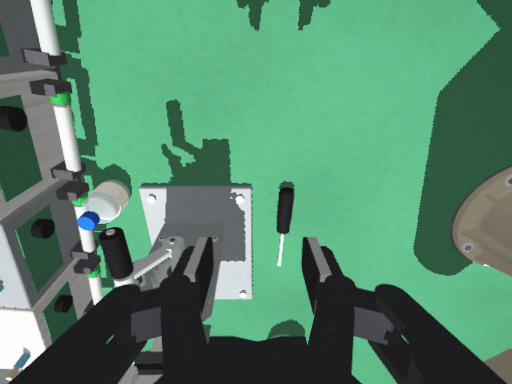

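View pics/t14.png

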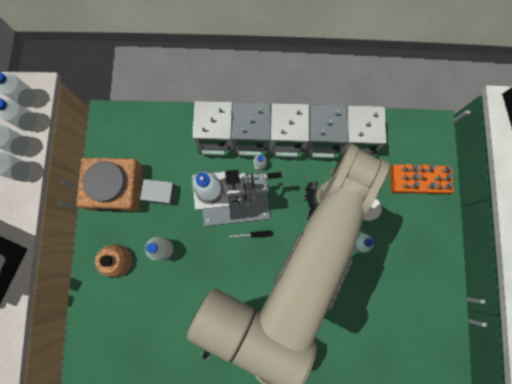

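Run:
```python
import cv2
a=cv2.imread('pics/t14.png')[145:245,180:310];cv2.imwrite('pics/t14c.png',cv2.resize(a,None,fx=6,fy=6,interpolation=cv2.INTER_CUBIC))
```

```text
(no output)
```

View pics/t14c.png

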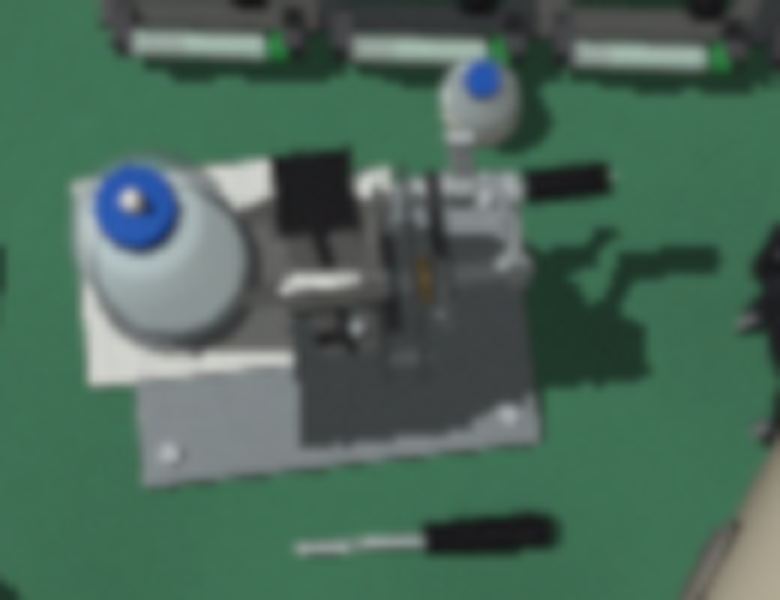

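In this crop the lever bar at (460,150) is on its far (off) side. The grip at (568,183) is holding still, and the small bottle and screwdriver are where they were. I'm handing in.

```bash
python3 -c "
from workcell import env
print(env.hand_in())"
```

```text
the job is handed in; nothing more can be done
None
```

The reservoir is down: the shelf rests on the stop collar, the pawl lever is off, and the handle is released. I handed the job in at about 20 s of the 72 s allowed.

- **Lever:** I pushed it over with closed fingertips, and it snapped to its off side. The last top view still shows it off.
- **Taking the load:** I pinched the handle and wound up about 0.1 rad, which put about 4 N on the hand. I could not see the pawl itself. I take it as clear because the crank then passed its starting angle with the load still in hand.
- **Lowering:** The handle went down in small steps at about 4.5 to 7 N. It came from about 65° on the robot's side of the top to about 37° past the top on the far side.
- **Landing:** The load fell from about 5.5 N to about 0 N over the last 2° of crank, and the side picture showed the carriage on the collar. I stopped there, so there was no hard cranking onto the collar.
- **Release:** The wrist force went to about zero and the handle did not move.

In the last pictures the small bottle, screwdriver, tall bottle and tip box look unmoved. The arm hid the beaker and dishes from the top camera and I did not check them afterwards, though the hand stayed about 0.29 m above the table on that side.

The camera measurements of the lift disagreed with each other by up to about 4 mm. The handle also ran on a radius about 1.5 mm smaller than given, with only 2 to 5 N of side force.

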